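Lay out the gouges by width beside the bowl blank

TASK

Lay the four carving gouges into the tool rest in order of blade width, one to each place, so that the widest, which is used first, lies at the end next to the clamped bowl blank and the narrowest at the other end. Each should lie level with its handle and its shank down in their notches, blades towards the robot. Leave the finished cup standing where it is.

Things in the scene. Friction and masses are not known exactly. Their poses are not given: they have to be found in the camera images.
- gouge_6: carving gouge, blade 6 mm wide (narrowest), handle of pale bare wood; 0.14 kg, lies flat. Origin mid-handle on its axis, 14 mm above the bench; blade towards -x. Along x (mm): octagonal handle, 28 across flats, +55 to -55; brass ferrule, 22 thick, to -65; shank, 8 thick, to -105; blade, 8 thick, to -145. Balances 10 to 35 mm bladewards of the origin. Grip across mid-handle.
- gouge_14: carving gouge, blade 14 mm wide (second narrowest), handle of red-painted wood; 0.14 kg, lies flat. Origin mid-handle on its axis, 14 mm above the bench; blade towards -x. Along x (mm): octagonal handle, 28 across flats, +55 to -55; brass ferrule, 22 thick, to -65; shank, 8 thick, to -105; blade, 8 thick, to -145. Balances 10 to 35 mm bladewards of the origin. Grip across mid-handle.
- gouge_24: carving gouge, blade 24 mm wide (second widest), handle of very dark brown wood; 0.14 kg, lies flat. Origin mid-handle on its axis, 14 mm above the bench; blade towards -x. Along x (mm): octagonal handle, 28 across flats, +55 to -55; brass ferrule, 22 thick, to -65; shank, 8 thick, to -105; blade, 8 thick, to -145. Balances 10 to 35 mm bladewards of the origin. Grip across mid-handle.
- gouge_36: carving gouge, blade 36 mm wide (widest), handle of blue-painted wood; 0.14 kg, lies flat. Origin mid-handle on its axis, 14 mm above the bench; blade towards -x. Along x (mm): octagonal handle, 28 across flats, +55 to -55; brass ferrule, 22 thick, to -65; shank, 8 thick, to -105; blade, 8 thick, to -145. Balances 10 to 35 mm bladewards of the origin. Grip across mid-handle.
- rest_1: place at the row's +y end (robot's left) in the fixed wooden tool rest: 4 places, 85 mm apart along y. Origin at bench level, below where mid-handle belongs; blade goes to -x. Far rail x 31..49 mm: handle notch, floor 22 mm up, 34 wide (54 at its top, 38 up). Near rail x -92..-78: shank notch, floor 32 up, 14 wide (34 at its top, 44 up). Seated gouge: axis level, 36 mm up. Base board 10 high.
- rest_2: place second from the +y end in the fixed wooden tool rest: 4 places, 85 mm apart along y. Origin at bench level, below where mid-handle belongs; blade goes to -x. Far rail x 31..49 mm: handle notch, floor 22 mm up, 34 wide (54 at its top, 38 up). Near rail x -92..-78: shank notch, floor 32 up, 14 wide (34 at its top, 44 up). Seated gouge: axis level, 36 mm up. Base board 10 high.
- rest_3: place third from the +y end in the fixed wooden tool rest: 4 places, 85 mm apart along y. Origin at bench level, below where mid-handle belongs; blade goes to -x. Far rail x 31..49 mm: handle notch, floor 22 mm up, 34 wide (54 at its top, 38 up). Near rail x -92..-78: shank notch, floor 32 up, 14 wide (34 at its top, 44 up). Seated gouge: axis level, 36 mm up. Base board 10 high.
- rest_4: place at the row's -y end (robot's right) in the fixed wooden tool rest: 4 places, 85 mm apart along y. Origin at bench level, below where mid-handle belongs; blade goes to -x. Far rail x 31..49 mm: handle notch, floor 22 mm up, 34 wide (54 at its top, 38 up). Near rail x -92..-78: shank notch, floor 32 up, 14 wide (34 at its top, 44 up). Seated gouge: axis level, 36 mm up. Base board 10 high.
- bowl_blank: round, partly hollowed bowl blank of pale wood, 130 mm across, 58 mm high, fixed at the bench's far edge by a dark steel G-clamp (74 mm above the bench); it stands beyond one end of the tool rest, left or right, differing between starts (a grey sharpening stone is at the other end). Origin at the centre of its underside.
- cup: finished brown wooden cup, 80 mm across, 62 mm high, loose, standing near the gouges, its finger ring towards its -x, reaching 73 mm from its axis. Origin at the centre of its underside. Not to be moved.

How it is judged:
At the end, for the whole second after the job is handed in: From the bowl blank outwards the places hold the 36, 24, 14, 6 mm gouges: origin within 15 mm in plan of its place's and 31 to 41 mm above it, level within 0.08 rad, along the place's x within 0.12 rad, at rest; cup upright, within 20 mm of its start (((y of bowl_blank in the frame of rest_1 above 0 m and (horizontal distance between gouge_6 and rest_4 below 0.015 m and z of gouge_6 in the frame of rest_4 between 0.031 and 0.041 m and angle between gouge_6's own x axis and vertical between 1.49 and 1.65 rad and angle between the x axis of gouge_6 and the x axis of rest_4, either way round below 0.12 rad) and (horizontal distance between gouge_14 and rest_3 below 0.015 m and z of gouge_14 in the frame of rest_3 between 0.031 and 0.041 m and angle between gouge_14's own x axis and vertical between 1.49 and 1.65 rad and angle between the x axis of gouge_14 and the x axis of rest_3, either way round below 0.12 rad) and (horizontal distance between gouge_24 and rest_2 below 0.015 m and z of gouge_24 in the frame of rest_2 between 0.031 and 0.041 m and angle between gouge_24's own x axis and vertical between 1.49 and 1.65 rad and angle between the x axis of gouge_24 and the x axis of rest_2, either way round below 0.12 rad) and (horizontal distance between gouge_36 and rest_1 below 0.015 m and z of gouge_36 in the frame of rest_1 between 0.031 and 0.041 m and angle between gouge_36's own x axis and vertical between 1.49 and 1.65 rad and angle between the x axis of gouge_36 and the x axis of rest_1, either way round below 0.12 rad)) or (not (y of bowl_blank in the frame of rest_1 above 0 m) and (horizontal distance between gouge_6 and rest_1 below 0.015 m and z of gouge_6 in the frame of rest_1 between 0.031 and 0.041 m and angle between gouge_6's own x axis and vertical between 1.49 and 1.65 rad and angle between the x axis of gouge_6 and the x axis of rest_1, either way round below 0.12 rad) and (horizontal distance between gouge_14 and rest_2 below 0.015 m and z of gouge_14 in the frame of rest_2 between 0.031 and 0.041 m and angle between gouge_14's own x axis and vertical between 1.49 and 1.65 rad and angle between the x axis of gouge_14 and the x axis of rest_2, either way round below 0.12 rad) and (horizontal distance between gouge_24 and rest_3 below 0.015 m and z of gouge_24 in the frame of rest_3 between 0.031 and 0.041 m and angle between gouge_24's own x axis and vertical between 1.49 and 1.65 rad and angle between the x axis of gouge_24 and the x axis of rest_3, either way round below 0.12 rad) and (horizontal distance between gouge_36 and rest_4 below 0.015 m and z of gouge_36 in the frame of rest_4 between 0.031 and 0.041 m and angle between gouge_36's own x axis and vertical between 1.49 and 1.65 rad and angle between the x axis of gouge_36 and the x axis of rest_4, either way round below 0.12 rad))) and linear speed of each of gouge_6, gouge_14, gouge_24, gouge_36 below 0.02 m/s and distance of cup from where it was at the start of the episode below 0.02 m and angle between cup's own z axis and vertical below 0.2 rad); the robot touches nothing.
It fails at once if the finished cup is knocked over or pushed more than 30 mm (angle between cup's own z axis and vertical above 0.5 rad or distance of cup from where it was at the start of the episode above 0.03 m).
It also fails if it takes over 99 s, if anything falls off the work surface, if the arm or the gripper's body presses on something with over 40 N, if the wrist force passes 120 N, or if a joint passes its speed limit or range.

ROBOT

A 6-joint arm with a two-finger parallel gripper is mounted at the origin on the work surface. World frame = base frame: x ahead of the robot, y to its left, z up, the work surface at z = 0. Lengths are in m, angles in rad, forces in N, time in s.
With the tool pointing down it reaches from about 0.275 to 0.85 m from the base axis. Payload 19 kg.
Tool frame: the origin (TCP) lies on the centre line of the jaws, within the pads' length; the fingertips stand 14 mm ahead of it and the grasp point (between the pads) lies 5 mm behind it (ctrl.tcp_to_tips is the distance from the TCP to the fingertips, in m); z points along the fingers, y is the line along which they close (so a half turn about z gives the same grasp; the last joint's range is limited). The gripper opens to 85 mm and grips with 20 to 120 N. Pads are 22 mm wide; open, the fingers measure 114 mm over their backs; the gripper's body (76 mm by 85 mm) begins 54 mm behind the grasp point. The pads swing forward as they close: fully open they stand 13 mm farther back than shut.
Start: joints at [-1.399, 0.15, 1.437, -0, 1.554, -0.134], TCP at [0.173, -0.548, 0.245] pointing down, gripper open.
Joint ranges: [-2.8, 2.8], [-0.68, 2.1], [0.12, 2.68], [-1.39, 4.53], [0.16, 2.79], [-2.81, 2.81]. Speed limits (rad/s): [1.89, 1.89, 2.22, 3.01, 3.01, 3.01].

INTERFACE

Orientations are given as a unit quaternion [x, y, z, w].
In Python, from station import ctrl gives the robot as it stands.
- The arm moves only by the shell command python3 -m pendant 'ROWS' [OPENING] [FORCE]. ROWS is rows parted by semicolons, their numbers by spaces, 1 to 20 of them, each of 6 numbers: dx, dy, dz in m, then a rotation vector rx, ry, rz in rad; each row is the pose to reach, as a shift and turn from the pose commanded when the command began, along the tool's axes at that moment; what a row does not reach only later rows make up. A row lasts 1/8 s, in which the tool goes at most 0.0625 m and 0.188 rad, less where a joint would pass 70% of its speed; a pose out of reach is approached as far as the arm can. OPENING is the finger opening in m, set as the command begins (- or left out keeps the last). The fingers move at their own pace and stop on an object; FORCE is the grip in N (left out, the last holds). Time passes only in rows, so rows that do not move let the fingers close. It prints the time, the measured TCP pose, the force, the opening and the grip force at its end.
- ctrl.read_state(): the state, without advancing time (a new reading comes with each control period).
- ctrl.get_image(name): name is "scene" or "top" or "wrist"; returns a dict with "img" (480x640x3 uint8, red, green, blue), "K" (3x3 intrinsics, pixels), "rvec" (rotation vector, rad) and "tvec" (3), from world to camera coordinates, as OpenCV has them; the wrist camera has in their place "mount" (4x4, takes a point from camera to tool coordinates, whose origin is the TCP and whose axes are the flange's). Camera axes: x right, y down, z forward; pixel columns grow to the right and rows downward; lengths in m; the calibration is good to about 2 mm. A picture is of the moment at which its call begins: read the wrist's pose just before it. There is no depth.
- ctrl.sign_off(): hands the job in; it is judged then, once.
The state is a dict: "t": time; "joint_pos": joint angles; "joint_velocities": joint speeds; "effort": joint torques, N m; "position": TCP position; "ee_rot": TCP orientation; "ft_force": force on the tool from outside, world axes, zero at the start; "torque": the same for the moment, N m; "gripper_width": finger opening in m; "gripper_force": force on a finger pad.
Only numpy, scipy, OpenCV 4.12 (cv2) and the standard library are available. Lean on these libraries where they do the work, as an engineer would, in place of code of your own. Each camera call takes 0.05 s, during which the arm holds its last target. There are 200 camera calls.

## Working session

There is one attempt and no reset: what is moved stays moved. The work goes in short steps, Python scripts to look and compute and a shell command to move; the robot and the scene stay as the last step left them, time stands still between calls to the robot, and variables do not carry over. Pictures are saved under pics/ and viewed, at most 14 in all, crops included, and the job is handed in when it is done.

```bash
ls; mkdir -p pics; python3 - <<'E'
from station import ctrl
import cv2
s=ctrl.read_state(); print(s['t'],s['position'],s['ee_rot'],ctrl.tcp_to_tips)
for n in('top','scene'):
    d=ctrl.get_image(n); cv2.imwrite(f'pics/{n}0.png',d['img'][:,:,::-1]); print(n,d['K'].tolist(),d['rvec'],d['tvec'])
E
```

```text
pics
0.0 [ 0.17304396 -0.54810312  0.24468642] [ 9.88334944e-01  1.52294704e-01 -1.75526678e-05 -6.00967642e-04] 0.014
top [[581.8170923377531, 0.0, 327.6156277463808], [0.0, 581.8170923377531, 240.4349307010574], [0.0, 0.0, 1.0]] [ 2.16805966 -2.23024684  0.07936117] [0.01316321 0.56727107 1.31091505]
scene [[458.22322848644825, 0.0, 324.1615881569043], [0.0, 458.22322848644825, 241.72874406248468], [0.0, 0.0, 1.0]] [ 2.14895763  0.93586067 -0.42326907] [-0.37562593 -0.24586508  1.16308615]
```

View pics/top0.png

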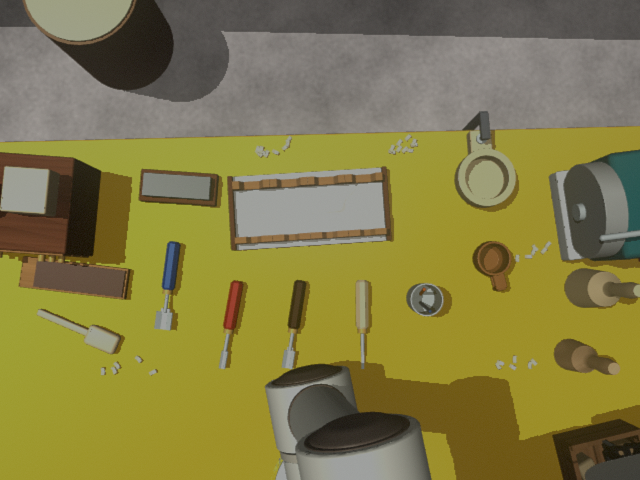

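View pics/scene0.png

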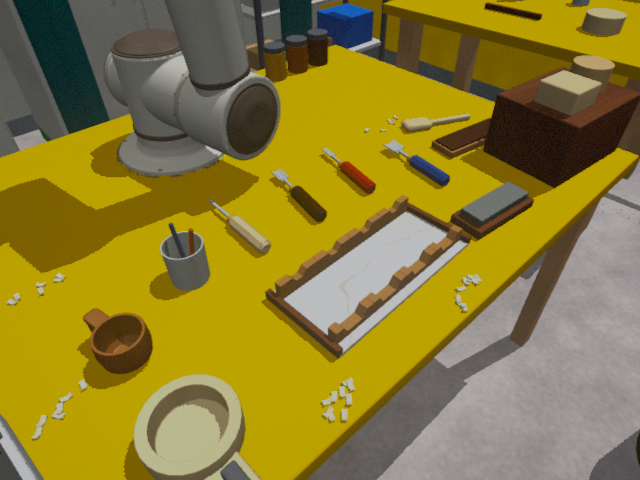

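The top view has +x up and +y left. The bowl is at right (485,180), which is the −y end, so rest_4=36, rest_3=24, rest_2=14 and rest_1=6. The gouges are blue (170,285), red (231,320), dark (294,320) and pale (362,320), the rest spans about (230..388,170..248), and the cup is at (492,258).

```bash
cat > h.py <<'E'
import cv2,numpy as np
from station import ctrl
from scipy.spatial.transform import Rotation as R
def cam(n):
    s=ctrl.read_state(); d=ctrl.get_image(n)
    if 'mount' in d:
        T=np.eye(4);T[:3,:3]=R.from_quat(s['ee_rot']).as_matrix();T[:3,3]=s['position'];M=T@np.array(d['mount'])
    else:
        Rm=cv2.Rodrigues(np.array(d['rvec']))[0];M=np.eye(4);M[:3,:3]=Rm.T;M[:3,3]=-Rm.T@np.array(d['tvec']).ravel()
    return d['img'],np.array(d['K']),M
def cast(px,K,M,z):
    px=np.atleast_2d(np.float64(px));v=np.c_[px,np.ones(len(px))]@np.linalg.inv(K).T@M[:3,:3].T
    return (M[:3,3]+v*((z-M[2,3])/v[:,2])[:,None])[:,:2]
def proj(P,K,M):
    p=(np.atleast_2d(P)-M[:3,3])@M[:3,:3]@K.T;return p[:,:2]/p[:,2:]
def blob(mask):
    c,_=cv2.findContours(mask.astype(np.uint8),0,1);c=max(c,key=cv2.contourArea)
    m=np.zeros(mask.shape,np.uint8);cv2.drawContours(m,[c],-1,1,-1);ys,xs=np.nonzero(m);return np.c_[xs,ys]
def line(P):  # centre (mid extent), axis
    c=P.mean(0);_,_,V=np.linalg.svd(P-c,full_matrices=False);a=V[0]*(1 if V[0][0]>0 else -1)
    t=(P-c)@a;lo,hi=np.percentile(t,[.5,99.5]);return c+a*(lo+hi)/2,a,hi-lo
E
python3 - <<'E'
from h import *
I,K,M=cam('top');print('cam',M[:3,3])
H,S,V=cv2.split(cv2.cvtColor(I,cv2.COLOR_RGB2HSV).astype(int));r,g,b=[I[:,:,i].astype(int) for i in range(3)]
print([I[v,u].tolist() for u,v in[(171,265),(233,305),(297,305),(362,305),(360,250),(250,185),(245,205),(492,275)]])
for n,m,(u0,u1,v0,v1) in[('blue',(b>r+25),(150,190,235,300)),('red',(r>90)&(g<60),(215,250,275,335)),('dark',(r<85)&(g<80),(280,310,275,330)),('pale',(b>70)&(r>120),(350,375,275,335))]:
    w=np.zeros(m.shape,bool);w[v0:v1,u0:u1]=1
    p=blob(m&w);c,a,L=line(cast(p,K,M,.02));print(n,len(p),p.min(0),p.max(0),c.round(4),np.arctan2(a[1],a[0]).round(3),L.round(3))
cv2.imwrite('pics/rest1.png',cv2.resize(I[160:260,220:400,::-1],None,fx=4.4,fy=4.4,interpolation=cv2.INTER_CUBIC))
E
```

```text
cam [0.49152786 0.01771687 1.34110196]
[[73, 96, 135], [154, 64, 47], [76, 61, 34], [160, 160, 127], [158, 149, 52], [143, 111, 69], [159, 160, 156], [83, 64, 27]]
blue 458 [162 242] [176 288] [0.5216 0.3557] -0.096 0.104
red 517 [224 281] [241 328] [0.4286 0.2153] -0.195 0.105
dark 575 [288 280] [306 329] [0.4254 0.071 ] -0.178 0.107
pale 588 [356 280] [367 334] [ 0.4155 -0.0751] -0.028 0.119
```

View pics/rest1.png

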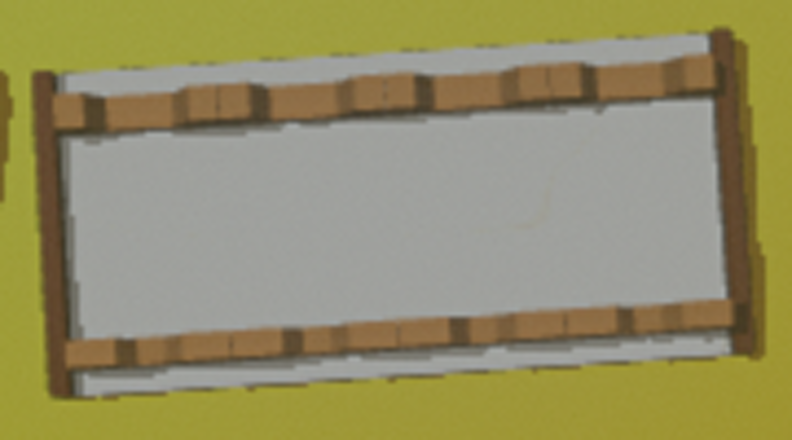

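The rest crop shows tooth seams on the far rail at crop (218,103), (385,92), (548,82) and on the near rail at (231,345), (397,334), (563,323). I'll compute a first rest pose from these, then check it with the wrist camera.

```bash
cat >> h.py <<'E'
def yaw(): 
    m=R.from_quat(ctrl.read_state()['ee_rot']).as_matrix();return np.arctan2(m[1,0],m[0,0])
def rel(*goals):  # goals (x,y,z,yaw): rows in present tool axes (measured pose ~ commanded)
    s=ctrl.read_state();m=R.from_quat(s['ee_rot']);m0=m.as_matrix()
    for x,y,z,a in goals:
        g=np.c_[[np.cos(a),np.sin(a),0],[np.sin(a),-np.cos(a),0],[0,0,-1]]
        d=m.inv().apply(np.array([x,y,z])-s['position']);w=(m.inv()*R.from_matrix(g)).as_rotvec()
        print('row',d.round(4),w.round(4),'n',max(np.linalg.norm(d)/.0625,np.linalg.norm(w)/.188).round(1))
def fit(pairs): # pairs local xy -> world xy, rigid
    A=np.array([p[0] for p in pairs]);B=np.array([p[1] for p in pairs]);a=A-A.mean(0);b=B-B.mean(0)
    th=np.arctan2((a[:,0]*b[:,1]-a[:,1]*b[:,0]).sum(),(a*b).sum());c,s=np.cos(th),np.sin(th);Q=np.array([[c,-s],[s,c]])
    t=B.mean(0)-Q@A.mean(0);return th,Q,t,(A@Q.T+t-B)
E
python3 - <<'E'
from h import *
I,K,M=cam('top');f=lambda u,v:np.array([u,v])/4.4+[220-.4,160-.4]
pr=[]
for x,z,L in[(40,.038,[(218,103),(385,92),(548,82)]),(-85,.044,[(231,345),(397,334),(563,323)])]:
    for (u,v),y in zip(L,[85,0,-85]): pr.append(((x/1e3,y/1e3),cast(f(u,v),K,M,z)[0]))
th,Q,t,e=fit(pr);print(th,t,(e*1e3).round(1).tolist())
for i in range(4):print(i+1,(Q@[0,.1275-.085*i]+t).round(4))
print(ctrl.get_image('wrist')['mount'])
rel((.40,-.3,.38,.0),(.60,.07,.38,-th))
E
```

```text
0.03387895109764066 [0.66279772 0.03944013] [[0.5, 0.3], [-0.0, 1.0], [-0.1, -0.3], [0.3, 0.3], [-0.1, -0.4], [-0.5, -0.9]]
1 [0.6585 0.1669]
2 [0.6614 0.0819]
3 [ 0.6642 -0.003 ]
4 [ 0.6671 -0.088 ]
[[-4.42196238e-04 -9.58844888e-01 -2.83930071e-01  7.13186413e-02]
 [ 9.99999687e-01 -2.37795339e-04 -7.54366222e-04  6.51725936e-04]
 [ 6.55802948e-04 -2.83930316e-01  9.58844693e-01 -1.27448720e-01]
 [ 0.00000000e+00  0.00000000e+00  0.00000000e+00  1.00000000e+00]]
row [ 0.2911 -0.1685 -0.1349] [-0.0006  0.      0.3058] n 5.8
row [ 0.5933 -0.4611 -0.1347] [-0.0006  0.      0.3397] n 12.2
```

```bash
python3 - <<'E'
from h import *
rel((.38,-.09,.245,-.028),(.4155,-.075,.18,-.028))
E
```

```text
row [ 3.353e-01 -3.747e-01  3.000e-04] [-0.0006  0.      0.3338] n 8.0
row [ 0.3737 -0.3782  0.0653] [-0.0006  0.      0.3338] n 8.6
```

```bash
r=".335 -.375 0 0 0 .334"; python3 -m pendant '.335 -.375 0 0 0 .334;.335 -.375 0 0 0 .334;.335 -.375 0 0 0 .334;.335 -.375 0 0 0 .334;.335 -.375 0 0 0 .334;.335 -.375 0 0 0 .334;.335 -.375 0 0 0 .334;.374 -.378 .065 0 0 .334;.374 -.378 .065 0 0 .334;.374 -.378 .065 0 0 .334;.374 -.378 .065 0 0 .334' .07 80
python3 - <<'E'
from h import *
I,K,M=cam('wrist');cv2.imwrite('pics/w1.png',I[:,:,::-1])
print(proj([[.4155,-.075,.014],[.36,-.073,.014]],K,M))
E
```

```text
t: 1.62
position: [0.4159, -0.0754, 0.1806]
ee_rot: [1.0, -0.014, -0.0, 0.0]
ft_force: [0.2, 0.3, 0.2]
gripper_width: 0.0702
gripper_force: 0.0
[[322.51680836 223.03526005]
 [322.06795546 284.92215591]]
```

View pics/w1.png

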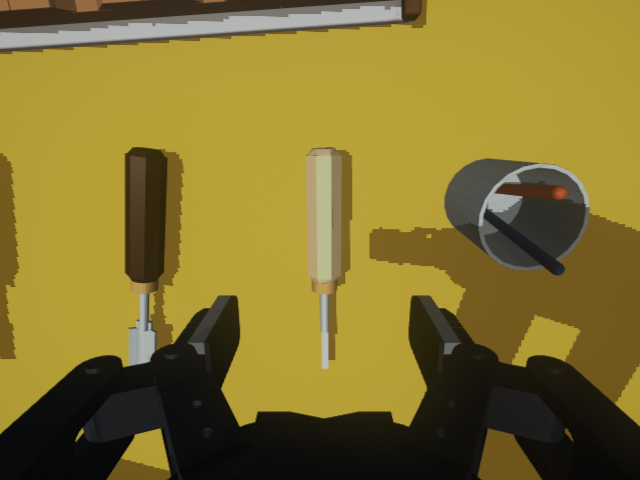

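The wrist view shows the pale handle centred at u≈324, v 148–278, with clear finger room either side. The pencil pot at (515,215) is well away.

```bash
cat >> h.py <<'E'
REST={1:(.6585,.1669),2:(.6614,.0819),3:(.6642,-.003),4:(.6671,-.088)};RY=.034
def handle(col,win=((250,400),(100,295))):
    I,K,M=cam('wrist');r,g,b=[I[:,:,i].astype(int) for i in range(3)];w=np.zeros(r.shape,bool)
    (u0,u1),(v0,v1)=win;w[v0:v1,u0:u1]=1
    m={'pale':b>.6*r,'red':(r>80)&(g<.6*r),'dark':r<95,'blue':b>r+15}[col]&w
    m=cv2.morphologyEx(m.astype(np.uint8),cv2.MORPH_OPEN,np.ones((15,15)))
    p=blob(m);c,a,L=line(cast(p,K,M,.016));print(col,len(p),p.min(0),p.max(0),c.round(4),np.arctan2(a[1],a[0]).round(3),L.round(3));return c,np.arctan2(a[1],a[0])
E
python3 - <<'E'
from h import *
c,a=handle('pale');p=c-.005*np.array([np.cos(a),np.sin(a)])
rel((*p,.07,a),(*p,.016,a))
E
```

```text
pale 4290 [306 149] [339 281] [ 0.42  -0.076] -0.02 0.109
row [-9.00e-04 -1.00e-04  1.11e-01] [ 0.0004 -0.001  -0.0098] n 1.8
row [-0.001  -0.0002  0.165 ] [ 0.0004 -0.001  -0.0098] n 2.6
```

```bash
python3 -m pendant '-.001 0 .06 0 0 -.01;-.001 0 .11 0 0 -.01;-.001 0 .15 0 0 -.01;-.001 0 .165 0 0 -.01;-.001 0 .165 0 0 -.01;-.001 0 .165 0 0 -.01' .07 80; python3 -m pendant '0 0 0 0 0 0;0 0 0 0 0 0;0 0 0 0 0 0;0 0 0 0 0 0;0 0 0 0 0 0' .015 80; python3 -m pendant '0 0 -.05 0 0 0;0 0 -.1 0 0 0;0 0 -.1 0 0 0'
python3 - <<'E'
from h import *
q=np.array(REST[1])-.005*np.array([np.cos(RY),np.sin(RY)])
rel((*q,.13,RY),(*q,.042,RY),(*q,.036,RY))
E
```

```text
t: 2.48
position: [0.4158, -0.0758, 0.0169]
ee_rot: [1.0, -0.009, 0.001, 0.0]
ft_force: [-0.6, -0.7, -0.8]
gripper_width: 0.07
gripper_force: 0.0
t: 3.1
position: [0.4153, -0.0753, 0.0161]
ee_rot: [1.0, -0.009, 0.0, 0.0]
ft_force: [-3.9, 0.8, 13.6]
gripper_width: 0.0262
gripper_force: 79.0
t: 3.48
position: [0.4165, -0.0757, 0.1187]
ee_rot: [1.0, -0.009, 0.003, 0.001]
ft_force: [0.3, -0.0, -1.9]
gripper_width: 0.026
gripper_force: 80.3
row [ 0.2327 -0.2467 -0.0105] [ 0.0022 -0.0057 -0.052 ] n 5.4
row [ 0.2322 -0.2468  0.0775] [ 0.0022 -0.0057 -0.052 ] n 5.6
row [ 0.2321 -0.2468  0.0835] [ 0.0022 -0.0057 -0.052 ] n 5.6
```

```bash
python3 -m pendant '.233 -.247 -.01 0 0 -.052;.233 -.247 -.01 0 0 -.052;.233 -.247 -.01 0 0 -.052;.233 -.247 -.01 0 0 -.052;.233 -.247 -.01 0 0 -.052;.233 -.247 -.01 0 0 -.052;.233 -.247 -.01 0 0 -.052;.233 -.247 -.01 0 0 -.052'
python3 - <<'E'
from h import *
q=np.array(REST[1])-.005*np.array([np.cos(RY),np.sin(RY)])
rel((*q,.07,RY),(*q,.04,RY))
for n in('wrist','scene'):
    I,K,M=cam(n)
    if n=='wrist':print(proj([[*REST[1],.012]],K,M))
    cv2.imwrite(f'pics/{n}2.png',I[:,:,::-1] if n=='wrist' else cv2.resize(I[100:360,240:560,::-1],None,fx=2.3,fy=2.3))
E
```

```text
t: 4.47
position: [0.6517, 0.1671, 0.1242]
ee_rot: [1.0, 0.017, -0.001, 0.0]
ft_force: [-0.3, 0.2, -1.1]
gripper_width: 0.026
gripper_force: 80.2
row [0.0019 0.0004 0.0542] [ 0.0003  0.0018 -0.0002] n 0.9
row [0.002  0.0004 0.0842] [ 0.0003  0.0018 -0.0002] n 1.3
[[323.38875647 231.47539945]]
```

View pics/wrist2.png

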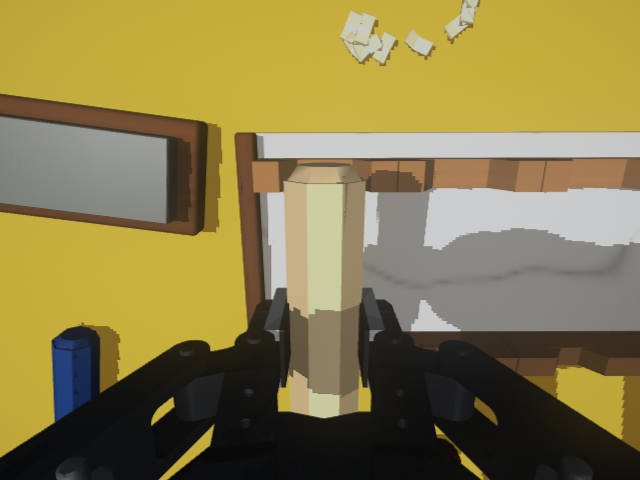

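View pics/scene2.png

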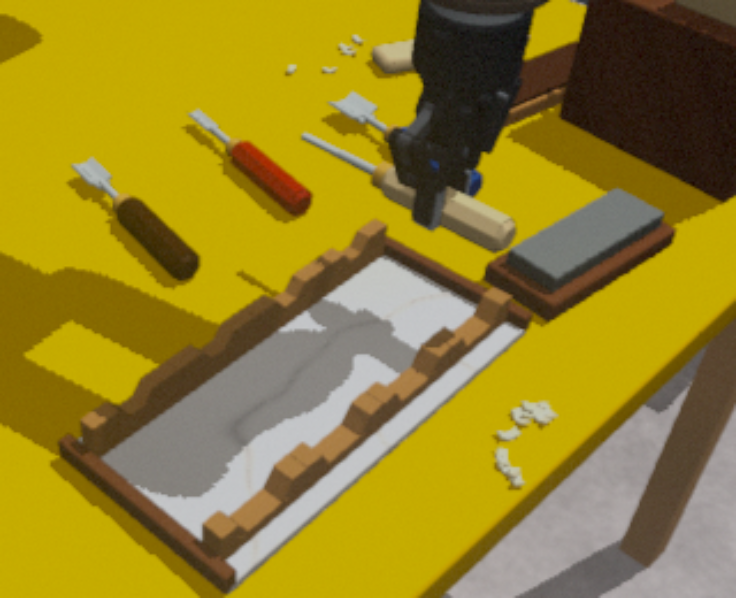

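Held level and centred over its notch: the handle is at u≈324, between teeth edges at 280 and 370.

```bash
python3 -m pendant '.002 0 .04 0 0 0;.002 0 .065 0 0 0;.002 0 .08 0 0 0;.002 0 .085 0 0 0;.002 0 .085 0 0 0;.002 0 .085 0 0 0'; python3 -m pendant '0 0 .002 0 0 0;0 0 .002 0 0 0' 
```

```text
t: 5.32
position: [0.6548, 0.1676, 0.0414]
ee_rot: [1.0, 0.017, 0.001, -0.0]
ft_force: [0.2, 0.1, -0.8]
gripper_width: 0.026
gripper_force: 80.2
t: 5.58
position: [0.6544, 0.1676, 0.0384]
ee_rot: [1.0, 0.017, 0.0, -0.0]
ft_force: [0.1, -0.0, -0.9]
gripper_width: 0.0262
gripper_force: 80.2
```

```bash
python3 -m pendant '0 0 .001 0 0 0;0 0 .001 0 0 0;0 0 .001 0 0 0;0 0 .001 0 0 0' .048; python3 -m pendant '0 0 -.05 0 0 0;0 0 -.11 0 0 0;0 0 -.14 0 0 0;0 0 -.14 0 0 0'
python3 - <<'E'
from h import *
I,K,M=cam('wrist');cv2.imwrite('pics/w3.png',I[:,:,::-1])
rel((.4286,.2153,.18,-.195))
E
```

```text
t: 6.08
position: [0.6544, 0.1676, 0.0374]
ee_rot: [1.0, 0.017, 0.0, -0.0]
ft_force: [0.3, 0.3, -0.2]
gripper_width: 0.0478
gripper_force: 0.0
t: 6.58
position: [0.6553, 0.1677, 0.1803]
ee_rot: [1.0, 0.017, 0.002, -0.0]
ft_force: [-0.1, -0.4, -0.0]
gripper_width: 0.0479
gripper_force: 0.0
row [-0.2243 -0.0553 -0.0022] [-0.0005 -0.0016  0.2288] n 3.7
```

View pics/w3.png

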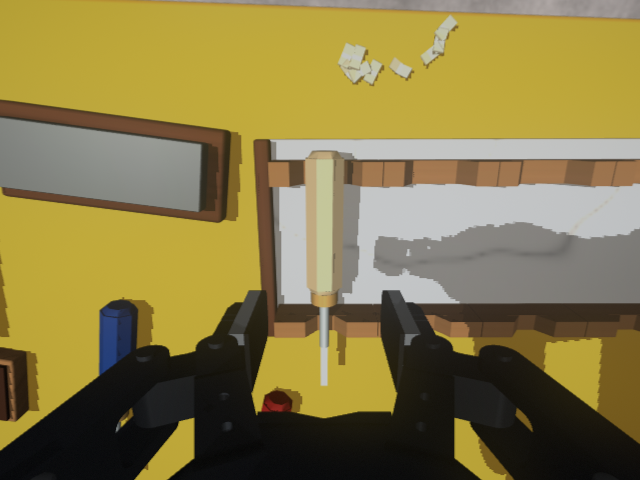

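The pale gouge is seated in place 1, with its handle at (324,220) and its shank through the near notch at (324,325). Next is red.

```bash
python3 -m pendant '-.224 -.055 0 0 0 .229;-.224 -.055 0 0 0 .229;-.224 -.055 0 0 0 .229;-.224 -.055 0 0 0 .229;-.224 -.055 0 0 0 .229;-.224 -.055 0 0 0 .229' .07
python3 - <<'E'
from h import *
c,a=handle('red');p=c-.005*np.array([np.cos(a),np.sin(a)])
rel((*p,.018,a))
E
```

```text
t: 7.38
position: [0.4288, 0.2149, 0.1767]
ee_rot: [0.995, -0.097, -0.0, 0.0]
ft_force: [-0.1, -0.7, 0.3]
gripper_width: 0.0703
gripper_force: 0.0
red 4457 [305 157] [339 290] [0.4272 0.2159] -0.197 0.111
row [-0.007  -0.0007  0.1587] [0.0004 0.0007 0.002 ] n 2.5
```

```bash
python3 -m pendant '-.007 -.001 .05 0 0 0;-.007 -.001 .11 0 0 0;-.007 -.001 .145 0 0 0;-.007 -.001 .159 0 0 0;-.007 -.001 .159 0 0 0;-.007 -.001 .159 0 0 0' .07 80; python3 -m pendant '0 0 0 0 0 0;0 0 0 0 0 0;0 0 0 0 0 0;0 0 0 0 0 0;0 0 0 0 0 0' .015 80; python3 -m pendant '0 0 -.05 0 0 0;0 0 -.1 0 0 0;0 0 -.11 0 0 0;0 0 -.11 0 0 0'
python3 - <<'E'
from h import *
q=np.array(REST[2])-.005*np.array([np.cos(RY),np.sin(RY)])
rel((*q,.13,RY))
E
```

```text
t: 8.18
position: [0.423, 0.2175, 0.0196]
ee_rot: [0.995, -0.098, 0.001, -0.0]
ft_force: [1.0, 0.1, -0.3]
gripper_width: 0.0697
gripper_force: 0.0
t: 8.8
position: [0.4223, 0.2175, 0.0192]
ee_rot: [0.995, -0.097, 0.0, -0.0]
ft_force: [-3.7, -0.5, 12.7]
gripper_width: 0.0263
gripper_force: 79.4
t: 9.3
position: [0.422, 0.2173, 0.1283]
ee_rot: [0.995, -0.097, 0.0, -0.0]
ft_force: [-0.4, 0.0, -1.9]
gripper_width: 0.0258
gripper_force: 80.0
row [ 0.2563  0.0876 -0.0016] [-0.0003 -0.0006 -0.2292] n 4.3
```

```bash
python3 -m pendant '.256 .088 0 0 0 -.229;.256 .088 0 0 0 -.229;.256 .088 0 0 0 -.229;.256 .088 0 0 0 -.229;.256 .088 0 0 0 -.229;.256 .088 0 0 0 -.229;.256 .088 0 0 0 -.229'
python3 - <<'E'
from h import *
q=np.array(REST[2])-.005*np.array([np.cos(RY),np.sin(RY)])
rel((*q,.043,RY))
E
```

```text
t: 10.18
position: [0.6551, 0.0817, 0.1267]
ee_rot: [1.0, 0.017, -0.001, -0.0]
ft_force: [-0.0, 0.3, -1.5]
gripper_width: 0.0255
gripper_force: 79.9
row [0.0015 0.     0.0837] [-0.0003  0.0026 -0.    ] n 1.3
```

```bash
python3 -m pendant '.001 0 .04 0 0 0;.001 0 .065 0 0 0;.001 0 .08 0 0 0;.001 0 .084 0 0 0;.001 0 .086 0 0 0;.001 0 .086 0 0 0;.001 0 .086 0 0 0'; python3 -m pendant '0 0 0.001 0 0 0;0 0 0.001 0 0 0;0 0 0.001 0 0 0;0 0 0.001 0 0 0' .048; python3 -m pendant '0 0 -.05 0 0 0;0 0 -.11 0 0 0;0 0 -.14 0 0 0;0 0 -.14 0 0 0'
python3 - <<'E'
from h import *
rel((.4254,.071,.18,-.178))
E
```

```text
t: 11.05
position: [0.6573, 0.0814, 0.043]
ee_rot: [1.0, 0.017, 0.0, -0.0]
ft_force: [0.4, -0.4, -0.7]
gripper_width: 0.0261
gripper_force: 79.9
t: 11.55
position: [0.6571, 0.0814, 0.0414]
ee_rot: [1.0, 0.017, 0.0, -0.0]
ft_force: [-0.2, 0.4, -0.6]
gripper_width: 0.0479
gripper_force: 0.0
t: 12.05
position: [0.658, 0.0814, 0.1843]
ee_rot: [1.0, 0.017, 0.002, -0.0]
ft_force: [0.5, 0.1, -0.8]
gripper_width: 0.0482
gripper_force: 0.0
row [-0.2328  0.0025  0.0032] [-0.0005 -0.0046  0.2118] n 3.7
```

```bash
python3 -m pendant '-.233 .002 .003 0 0 .212;-.233 .002 .003 0 0 .212;-.233 .002 .003 0 0 .212;-.233 .002 .003 0 0 .212;-.233 .002 .003 0 0 .212;-.233 .002 .003 0 0 .212' .07
python3 - <<'E'
from h import *
c,a=handle('dark');p=c-.005*np.array([np.cos(a),np.sin(a)])
rel((*p,.018,a))
E
```

```text
t: 12.8
position: [0.4246, 0.0714, 0.1781]
ee_rot: [0.996, -0.089, 0.0, -0.0]
ft_force: [0.0, 0.8, 0.3]
gripper_width: 0.07
gripper_force: 0.0
dark 4498 [306 154] [340 288] [0.4243 0.0715] -0.18 0.111
row [-5.5e-03  1.0e-04  1.6e-01] [-0.      0.0004  0.0019] n 2.6
```

```bash
python3 -m pendant '-.005 0 .05 0 0 0;-.005 0 .11 0 0 0;-.005 0 .145 0 0 0;-.005 0 .16 0 0 0;-.005 0 .16 0 0 0;-.005 0 .16 0 0 0' .07 80; python3 -m pendant '0 0 0 0 0 0;0 0 0 0 0 0;0 0 0 0 0 0;0 0 0 0 0 0;0 0 0 0 0 0' .015 80; python3 -m pendant '0 0 -.05 0 0 0;0 0 -.1 0 0 0;0 0 -.11 0 0 0;0 0 -.11 0 0 0'
python3 - <<'E'
from h import *
q=np.array(REST[3])-.005*np.array([np.cos(RY),np.sin(RY)])
rel((*q,.13,RY))
E
```

```text
t: 13.6
position: [0.4203, 0.0724, 0.0195]
ee_rot: [0.996, -0.089, 0.001, -0.0]
ft_force: [-0.4, -1.1, -0.2]
gripper_width: 0.0698
gripper_force: 0.0
t: 14.22
position: [0.4197, 0.0724, 0.0192]
ee_rot: [0.996, -0.089, 0.0, -0.0]
ft_force: [-3.6, 0.8, 13.1]
gripper_width: 0.0255
gripper_force: 78.4
t: 14.72
position: [0.4194, 0.0724, 0.1283]
ee_rot: [0.996, -0.089, 0.0, -0.0]
ft_force: [0.1, -0.7, -2.0]
gripper_width: 0.0257
gripper_force: 80.3
row [ 0.2494  0.0318 -0.0015] [-1.000e-04 -7.000e-04 -2.122e-01] n 4.0
```

```bash
python3 -m pendant '.249 .032 0 0 0 -.212;.249 .032 0 0 0 -.212;.249 .032 0 0 0 -.212;.249 .032 0 0 0 -.212;.249 .032 0 0 0 -.212;.249 .032 0 0 0 -.212;.249 .032 0 0 0 -.212'
python3 - <<'E'
from h import *
q=np.array(REST[3])-.005*np.array([np.cos(RY),np.sin(RY)])
rel((*q,.043,RY))
E
```

```text
t: 15.6
position: [0.6578, -0.0028, 0.128]
ee_rot: [1.0, 0.017, -0.0, -0.0]
ft_force: [-0.1, -0.3, -1.4]
gripper_width: 0.0259
gripper_force: 80.2
row [0.0015 0.0004 0.085 ] [-0.0002  0.0007  0.0002] n 1.4
```

```bash
python3 -m pendant '.001 0 .04 0 0 0;.001 0 .065 0 0 0;.001 0 .08 0 0 0;.001 0 .084 0 0 0;.001 0 .086 0 0 0;.001 0 .086 0 0 0;.001 0 .086 0 0 0'; python3 -m pendant '0 0 0.001 0 0 0;0 0 0.001 0 0 0;0 0 0.001 0 0 0;0 0 0.001 0 0 0' .048; python3 -m pendant '0 0 -.05 0 0 0;0 0 -.11 0 0 0;0 0 -.14 0 0 0;0 0 -.14 0 0 0'
python3 - <<'E'
from h import *
rel((.5216,.3557,.18,-.096))
E
```

```text
t: 16.48
position: [0.66, -0.0032, 0.043]
ee_rot: [1.0, 0.017, 0.0, -0.0]
ft_force: [0.8, 0.4, -1.8]
gripper_width: 0.0261
gripper_force: 80.3
t: 16.98
position: [0.6597, -0.0032, 0.0414]
ee_rot: [1.0, 0.017, 0.0, -0.0]
ft_force: [-0.3, -0.6, 0.2]
gripper_width: 0.0479
gripper_force: 0.0
t: 17.48
position: [0.6606, -0.0033, 0.1842]
ee_rot: [1.0, 0.017, 0.002, 0.0]
ft_force: [0.5, -0.2, -1.3]
gripper_width: 0.0483
gripper_force: 0.0
row [-0.1268 -0.3635  0.0035] [ 0.0003 -0.0045  0.1299] n 6.2
```

```bash
python3 -m pendant '-.127 -.363 .003 0 0 .13;-.127 -.363 .003 0 0 .13;-.127 -.363 .003 0 0 .13;-.127 -.363 .003 0 0 .13;-.127 -.363 .003 0 0 .13;-.127 -.363 .003 0 0 .13;-.127 -.363 .003 0 0 .13;-.127 -.363 .003 0 0 .13;-.127 -.363 .003 0 0 .13' .07
python3 - <<'E'
from h import *
c,a=handle('blue');p=c-.005*np.array([np.cos(a),np.sin(a)])
rel((*p,.018,a))
E
```

```text
t: 18.6
position: [0.521, 0.3541, 0.1779]
ee_rot: [0.999, -0.049, -0.0, 0.0]
ft_force: [-0.3, 0.4, -0.8]
gripper_width: 0.0699
gripper_force: 0.0
blue 3662 [304 157] [340 288] [0.5198 0.3568] -0.134 0.109
row [-0.0065 -0.0029  0.1601] [0.0003 0.0003 0.036 ] n 2.6
```

```bash
sed -i "s/'blue':b>r+15/'blue':b>.75*r/" h.py; python3 - <<'E'
from h import *
c,a=handle('blue');p=c-.005*np.array([np.cos(a),np.sin(a)])
rel((*p,.018,a))
I,K,M=cam('wrist');cv2.imwrite('pics/w4.png',I[:400,120:520,::-1])
E
```

```text
blue 4449 [304 156] [341 289] [0.5197 0.3551] -0.142 0.111
row [-0.0065 -0.0011  0.1602] [0.0002 0.0001 0.0444] n 2.6
```

View pics/w4.png

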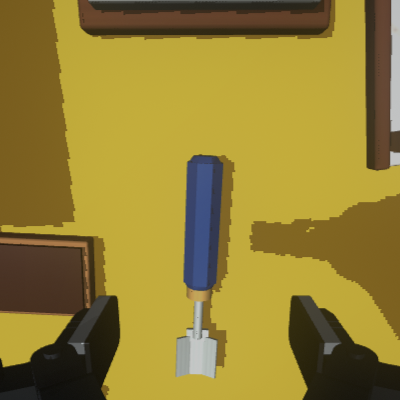

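The blue gouge is clear of its surroundings, with its handle centred at crop (203,222). The fuller mask gives yaw −0.142.

```bash
python3 -m pendant '-.006 -.001 .05 0 0 .044;-.006 -.001 .11 0 0 .044;-.006 -.001 .145 0 0 .044;-.006 -.001 .16 0 0 .044;-.006 -.001 .16 0 0 .044;-.006 -.001 .16 0 0 .044' .07 80; python3 -m pendant '0 0 0 0 0 0;0 0 0 0 0 0;0 0 0 0 0 0;0 0 0 0 0 0;0 0 0 0 0 0' .015 80; python3 -m pendant '0 0 -.05 0 0 0;0 0 -.1 0 0 0;0 0 -.13 0 0 0;0 0 -.13 0 0 0'
python3 - <<'E'
from h import *
q=np.array(REST[4])-.005*np.array([np.cos(RY),np.sin(RY)])
rel((*q,.15,RY))
E
```

```text
t: 19.5
position: [0.5156, 0.3572, 0.0201]
ee_rot: [0.998, -0.07, 0.001, -0.001]
ft_force: [-0.3, -0.2, -0.0]
gripper_width: 0.0698
gripper_force: 0.0
t: 20.12
position: [0.5149, 0.3571, 0.0193]
ee_rot: [0.998, -0.07, 0.0, -0.0]
ft_force: [-2.4, -0.8, 8.0]
gripper_width: 0.0264
gripper_force: 79.6
t: 20.62
position: [0.5154, 0.3573, 0.1511]
ee_rot: [0.998, -0.07, 0.002, -0.001]
ft_force: [-0.6, 0.3, -2.6]
gripper_width: 0.0261
gripper_force: 79.4
row [0.2075 0.4206 0.0007] [-0.0023 -0.0036 -0.1741] n 7.5
```

```bash
python3 -m pendant '.207 .42 0 0 0 -.174;.207 .42 0 0 0 -.174;.207 .42 0 0 0 -.174;.207 .42 0 0 0 -.174;.207 .42 0 0 0 -.174;.207 .42 0 0 0 -.174;.207 .42 0 0 0 -.174;.207 .42 0 0 0 -.174;.207 .42 0 0 0 -.174;.207 .42 0 0 0 -.174'
python3 - <<'E'
from h import *
q=np.array(REST[4])-.005*np.array([np.cos(RY),np.sin(RY)])
rel((*q,.043,RY))
E
```

```text
t: 21.88
position: [0.6605, -0.0874, 0.1472]
ee_rot: [1.0, 0.017, -0.001, -0.0]
ft_force: [0.3, 1.2, -0.6]
gripper_width: 0.0261
gripper_force: 79.5
row [0.0018 0.0009 0.1042] [-0.0008  0.0015 -0.0002] n 1.7
```

```bash
python3 -m pendant '.001 .001 .04 0 0 0;.001 .001 .08 0 0 0;.001 .001 .1 0 0 0;.001 .001 .104 0 0 0;.001 .001 .106 0 0 0;.001 .001 .106 0 0 0;.001 .001 .106 0 0 0'; python3 -m pendant '0 0 0.001 0 0 0;0 0 0.001 0 0 0;0 0 0.001 0 0 0;0 0 0.001 0 0 0' .048; python3 -m pendant '-.02 0 -.05 0 0 0;-.06 0 -.11 0 0 0;-.1 0 -.16 0 0 0;-.15 0 -.2 0 0 0;-.2 -0.1 -.22 0 0 0;-.25 -.1 -.24 0 0 0;-.25 -.1 -.24 0 0 0;-.25 -.1 -.24 0 0 0;-.25 -.1 -.24 0 0 0'
python3 - <<'E'
from h import *
for n in('top','scene'):
    I,K,M=cam(n);a=I[150:270,210:410] if n=='top' else I[160:400,60:500]
    cv2.imwrite(f'pics/{n}5.png',cv2.resize(a[:,:,::-1],None,fx=4 if n=='top' else 1.8,fy=4 if n=='top' else 1.8,interpolation=cv2.INTER_CUBIC))
    if n=='top':
        H,S,V=cv2.split(cv2.cvtColor(I,cv2.COLOR_RGB2HSV))
        for i in REST:print(proj([[*REST[i],.045]],K,M))
E
```

```text
t: 22.75
position: [0.6624, -0.089, 0.0433]
ee_rot: [1.0, 0.017, 0.001, 0.0]
ft_force: [0.3, 0.2, -1.3]
gripper_width: 0.026
gripper_force: 79.5
t: 23.25
position: [0.662, -0.0889, 0.0413]
ee_rot: [1.0, 0.017, 0.0, -0.0]
ft_force: [0.4, -0.7, -0.4]
gripper_width: 0.0479
gripper_force: 0.0
t: 24.38
position: [0.409, 0.0024, 0.2812]
ee_rot: [1.0, 0.017, 0.0, 0.0]
ft_force: [-0.1, -0.2, 0.2]
gripper_width: 0.0479
gripper_force: 0.0
[[250.74144684 201.15918689]]
[[288.74031141 198.85480755]]
[[326.60931238 196.60119911]]
[[364.43564646 194.30723381]]
```

View pics/top5.png

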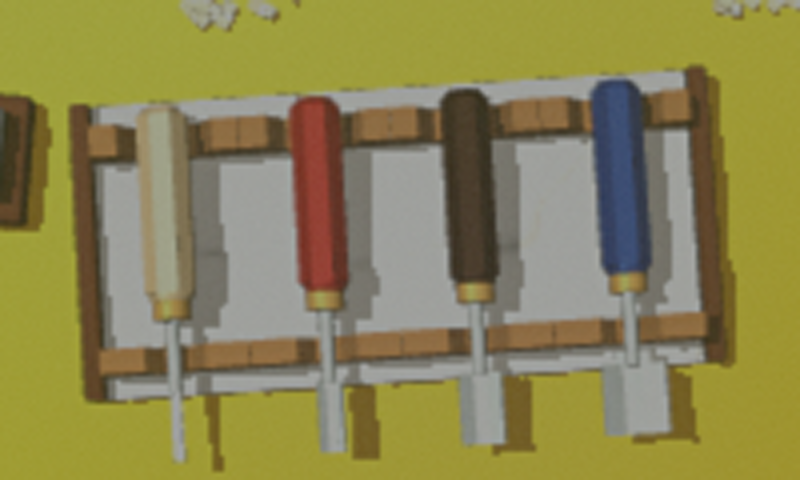

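View pics/scene5.png

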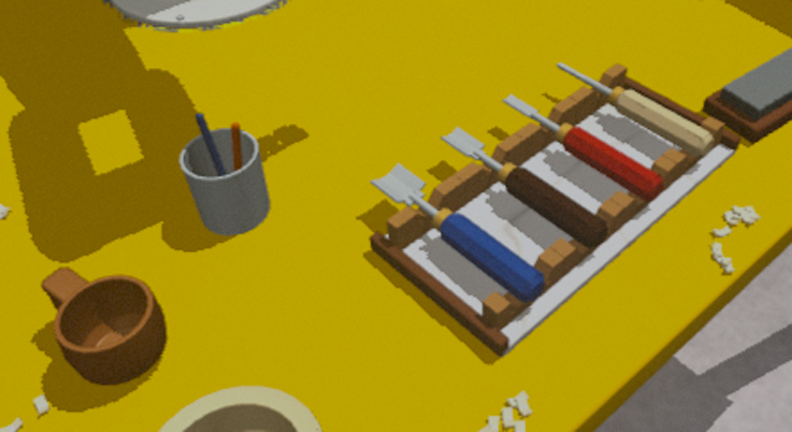

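All four are seated in order, with handle centres within about 2 mm of their places in the top view (for example blue at crop (621,176)). The cup is undisturbed and the arm is clear, so I'm handing in.

```bash
python3 -c "
from station import ctrl
print(ctrl.sign_off())"
```

```text
the job is handed in; nothing more can be done
None
```

The four gouges lie seated in the tool rest, 36, 24, 14 and 6 mm from the bowl blank outwards, with the cup untouched; I handed the job in at about 24.5 s, and the sign-off returned no verdict.

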